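Stow the loose glass bottle between the drawer insert's dividers

TASK

The amber glass bottle lies loose in the white drawer insert. With the fingertips on its side, roll it gently along the insert (do not grip or lift it) until you feel it come up against the far grey divider, keep a light steady pressure for a moment without shifting that divider, and take the hand away for a second to see that the bottle stays there. Then slide the near divider up until it too bears lightly on the bottle, so that the bottle is snug between the two, and let go; leave everything else in place.

Things in the scene. Friction and masses are not known exactly. Their poses are not given: they have to be found in the camera images.
- insert: White plastic drawer insert: an open tray, fixed to the worktop, 190 x 460 mm outside, 180 x 450 mm inside, floor 5 mm thick, walls 5 mm thick and 50 mm high. Origin: centre of its underside, on the worktop. Its y axis is its long direction, from the near divider to the far divider; x is across it, z up.
- bottle_mid (a point): Loose smooth amber glass bottle, about 240 g, lying across the insert between the dividers, within 0.1 rad of parallel to them, 60 mm or more clear of the near one. Rolls along the insert's y under 1 N; runs on by itself if pushed fast. Body 50 mm in diameter, 100 mm long; with cap 140 mm. This point: on its axis, mid-body, 30 mm above the worktop; x runs to the cap, y and z turn with it.
- far_divider (a joint): Far grey plastic divider: upright plate across the insert, square to its y, 6 mm thick, 176 mm wide, 7 to 54 mm above the worktop, clipped over both long rims. Its place is not measured: find it by feel or sight; its mid-thickness stands at y = 100 to 160 mm in the insert's frame. Value: m it has been shifted towards +y. Its stiff clips slip at about 22 N; light pressure is a few N.
- near_divider: Near grey plastic divider: the same plate and clips, at the insert's -y end, with 70 to 92 mm of empty insert behind it (-y). Origin: mid-thickness and mid-width, at worktop height; axes as the insert's; the face towards the bottle is 3 mm towards +y. Its clips are loose: it slides along y, towards +y or back, with 2.5 N of steady friction, and stays where it is left.
- jar_a: Bystander: small glass jar, 34 mm in diameter and 52 mm high, standing in the insert beyond the far divider. Origin: centre of its underside.
- jar_b: Bystander: a second jar like jar_a, beside it. Origin: centre of its underside.
- brush: Bystander: wooden scrubbing brush, 150 x 44 x 28 mm, on the worktop just beyond the insert. Origin: centre of its underside.
- dosing_cup: Bystander: white plastic dosing cup, 66 mm in diameter and 50 mm high, on the worktop between the robot and the insert. Origin: centre of its underside.
- softener: Bystander: white bottle, 72 mm in diameter and 190 mm high, on the left of the worktop. Origin: centre of its underside.
- spray_can: Bystander: bare metal spray can, 54 mm in diameter and 165 mm high, on the left of the worktop. Origin: centre of its underside.
- stain_jar: Bystander: white jar, 90 mm in diameter and 85 mm high, on the right of the worktop. Origin: centre of its underside.
Not all that is in view belongs to the job. Leave any yellow look-alike of the part that bears bottle_mid alone.

How it is judged:
By the outcome, as a careful person would: the job done as asked, in the order asked, and still so for the second after the job is handed in, with the robot touching nothing.
It also fails if it takes over 72 s, if anything falls off the work surface, if the arm or the gripper's body presses on something with over 40 N, if the wrist force passes 120 N, or if a joint passes its speed limit or range.

ROBOT

A 6-joint arm with a two-finger parallel gripper is mounted at the origin on the work surface. World frame = base frame: x ahead of the robot, y to its left, z up, the work surface at z = 0. Lengths are in mm, angles in rad, forces in N, time in s.
With the tool pointing down it reaches from about 375 to 975 mm from the base axis. Payload 3.8 kg.
Tool frame: the origin (TCP) lies midway between the tips of the shut fingers; the grasp point (between the pads) lies 19 mm behind it; z points along the fingers, y is the line along which they close (so a half turn about z gives the same grasp; the last joint's range is limited). The gripper opens to 85 mm and grips with 20 to 120 N. Pads are 22 mm wide; open, the fingers measure 114 mm over their backs; the gripper's body (76 mm by 85 mm) begins 54 mm behind the grasp point. The pads swing forward as they close: fully open they stand 13 mm farther back than shut.
Start: joints at [-1.192, 0.264, 1.604, -0, 1.274, -0.037], TCP at [272.641, -617.483, 231.28] pointing down, gripper open.
Joint ranges: [-2.63, 2.63], [-0.94, 2.18], [0.31, 2.57], [-1.31, 4.45], [0, 2.66], [-2.55, 2.55]. Speed limits (rad/s): [2.57, 2.57, 3.14, 3.14, 3.14, 3.14].

INTERFACE

Orientations are given as a unit quaternion [w, x, y, z].
In Python, from station import bot gives the robot as it stands.
- The arm moves only by the shell command python3 -m creep 'ROWS' [FORCE]. ROWS is JSON, a list of rows, each a list of 3 entries, a list of its own where there are three numbers: the finger opening in m, from 0 to 0.0854, then the shift along the tool's x, y, z in m, then the turn, a rotation vector about the tool's x, y, z in degrees. A call has 1 to 10 rows; each row is the pose to reach, as a shift and turn from the pose commanded when the call began, along the tool's axes at that moment; what a row does not reach only later rows make up. A row lasts 1/8 s, in which the tool goes at most 62.5 mm and 10.7 degrees, less where a joint would pass 70% of its speed; a pose out of reach is approached as far as the arm can. A call with a gripper value outside its range is refused whole. The fingers move at their own pace and stop on an object; FORCE is the grip in N (left out, the last holds). Time passes only in rows, so rows that repeat a pose let the fingers close. It gives the time, the measured TCP pose, the force, the opening and the grip force at its end, in the units of the state.
- bot.read_state(): the state, without advancing time (a new reading comes with each control period).
- bot.read_camera(name): name is "scene" or "top"; returns (picture, depth): 400x640x3 uint8, blue, green, red; 400x640 float32, mm along the optical axis (not along the pixel's ray), 0 where there is no reading.
- bot.camera_model(name): a dict with "K" (3x3 intrinsics, pixels), "pose" (4x4, takes a point from camera to world coordinates). Camera axes: x right, y down, z forward; pixel columns grow to the right and rows downward; lengths in mm; the calibration is good to about 2 mm. A picture is of the moment at which its call begins. camera_model takes no time and is no camera call.
- bot.job_done(): hands the job in; it is judged then, once.
Trained networks look in the newest picture that a camera, given by its name, has taken for a name from the list of things; names that differ only in an ending like _2 or _b are one class to them, and where a whole thing is asked for, a point or a joint stands for the part that bears it (a point fixed in the world has none). Each returns a list of dicts, best first, with "conf" (0 to 1); they miss things now and then, are a little off and sometimes report something else, mostly with a low value. They report only what shows in the picture. A call takes as long as a camera call. They do not tell look-alikes from the thing itself.
- bot.outline_of(camera, name): "region" (400x640 bool, what is visible of it) and "point" ([row, column] as shares, 0 to 1, of the picture: columns of its width, rows of its height, amid what is visible of it).
- bot.place_of(camera, name): "point" ([row, column] as shares, 0 to 1, of the picture: columns of its width, rows of its height: a listed point, or the origin of a listed thing).
The state is a dict: "time": time; "joint_positions": joint angles; "joint_velocities": joint speeds; "joint_efforts": joint torques, N m; "eef_pos": TCP position; "tcp_rot": TCP orientation; "force": force on the tool from outside, world axes, zero at the start; "wrist_torque": the same for the moment, N m; "grip_width": finger opening in mm; "gripper_force": force on a finger pad.
Only numpy, scipy, OpenCV 4.12 (cv2) and the standard library are available. Lean on these libraries where they do the work, as an engineer would, in place of code of your own. Each camera call takes 0.05 s, during which the arm holds its last target. There are 200 camera calls.

## Working session

There is one attempt and no reset: what is moved stays moved. The work goes in short steps, Python scripts to look and compute and a shell command to move; the robot and the scene stay as the last step left them, time stands still between calls to the robot, and variables do not carry over. Pictures are saved under pics/ and viewed, at most 10 in all, crops included, and the job is handed in when it is done.

```bash
ls; mkdir -p pics
cat > h.py <<'E'
from station import bot
import numpy as np, cv2
def w(cam,D,r,c):
    m=bot.camera_model(cam);K=np.array(m["K"]);P=np.array(m["pose"])
    p=np.linalg.inv(K)@np.array([c,r,1.0])*D
    return P[:3,:3]@p+P[:3,3]
def onz(cam,r,c,z):
    a=w(cam,100,r,c);b=w(cam,1000,r,c);t=(z-a[2])/(b[2]-a[2]);return a+t*(b-a)
def px(cam,p):
    m=bot.camera_model(cam);K=np.array(m["K"]);P=np.array(m["pose"])
    q=K@(P[:3,:3].T@(np.array(p)-P[:3,3]));return q[1]/q[2],q[0]/q[2]
E
python3 - <<'E'
from h import *
np.set_printoptions(precision=1,suppress=True)
for c in("top","scene"):
    im,d=bot.read_camera(c);cv2.imwrite(f"pics/{c}0.png",im);print(c,np.array(bot.camera_model(c)["pose"]))
    for n in("insert","bottle_mid","far_divider","near_divider"):
        for o in bot.outline_of(c,n)[:3]:
            r=o["region"];ys,xs=np.nonzero(r);p=o["point"];print(n,"%.2f"%o["conf"],p[0]*400,p[1]*640,len(ys),xs.min(),xs.max(),ys.min(),ys.max())
        if n!="far_divider":
            for o in bot.place_of(c,n)[:2]: print("  place","%.2f"%o["conf"],o["point"][0]*400,o["point"][1]*640)
print(bot.read_state())
E
```

```text
pics
top [[   0.1   -1.     0.2  353.3]
 [  -1.    -0.1    0.   -18. ]
 [  -0.    -0.2   -1.  1039.9]
 [   0.     0.     0.     1. ]]
insert 0.65 198.2 310.91200000000003 12533 220 409 156 239
insert 0.39 214.52 231.10399999999998 165 226 240 207 220
  place 0.97 197.2 315.32800000000003
  place 0.39 201.52 371.32800000000003
bottle_mid 0.83 300.32 370.112 1153 351 395 273 328
bottle_mid 0.63 204.99999999999997 326.91200000000003 967 314 334 175 231
  place 0.96 296.0 371.77599999999995
  place 0.91 207.39999999999998 324.992
far_divider 0.90 200.4 263.808 626 255 269 156 238
near_divider 0.71 205.20000000000002 373.312 545 368 382 156 239
  place 0.84 199.8 372.8
  place 0.55 217.72 234.88
scene [[   0.1    0.6   -0.8 1353.7]
 [   1.    -0.     0.1  -78.9]
 [   0.    -0.8   -0.6  699.5]
 [   0.     0.     0.     1. ]]
insert 0.80 223.60000000000002 321.28 10522 222 425 177 261
  place 0.62 223.4 320.128
  place 0.37 202.68 396.672
bottle_mid 0.95 162.79999999999998 254.208 754 236 274 147 182
bottle_mid 0.92 208.32000000000002 306.88 821 297 321 187 233
  place 0.67 205.6 305.728
  place 0.61 165.32 249.79199999999997
far_divider 0.65 207.6 369.91999999999996 639 356 389 176 236
near_divider 0.74 229.2 259.52000000000004 347 250 267 187 250
  place 0.74 231.99999999999997 259.52000000000004
{'time': 0.8, 'joint_positions': array([-1.2,  0.3,  1.6, -0. ,  1.3, -0. ]), 'joint_velocities': array([-0., -0.,  0.,  0., -0.,  0.]), 'joint_efforts': array([  0. , -51.5, -36.8,   0. ,   0. ,  -0. ]), 'eef_pos': array([ 272.6, -617.5,  231.3]), 'tcp_rot': array([-0. ,  1. ,  0.2, -0. ]), 'force': array([ 0.6,  0.3, -0.3]), 'wrist_torque': array([0.1, 0. , 0. ]), 'gripper_force': 0.0, 'grip_width': 85.68129027336703}
```

Run:
```python
import cv2
im=cv2.imread("pics/top0.png");cv2.imwrite("pics/c1.png",cv2.resize(im[140:340,200:420],None,fx=3,fy=3,interpolation=cv2.INTER_CUBIC)[:600])
```

```text
(no output)
```

View pics/top0.png

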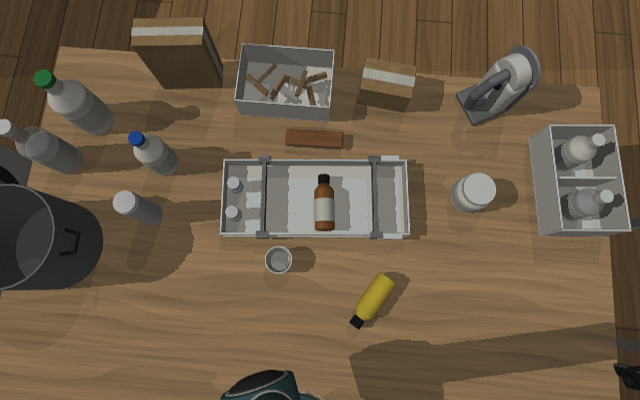

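View pics/c1.png

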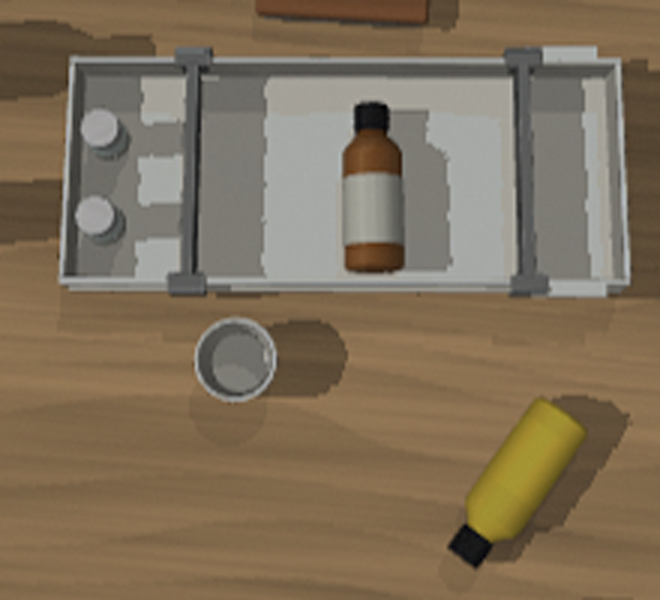

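The amber bottle at (row 205, col 325) lies in the insert with its cap up. The yellow bottle at (300, 370) on the worktop is the look-alike. The far divider is at col 264, beside the jars, and the near one at col 373. I choose the amber bottle at (205, 325).

```bash
cat > meas.py <<'E'
from h import *
np.set_printoptions(precision=1,suppress=True)
def cloud(cam):
    im,d=bot.read_camera(cam);m=bot.camera_model(cam);K=np.array(m["K"]);P=np.array(m["pose"])
    r,c=np.mgrid[:400,:640];p=np.stack([(c-K[0,2])/K[0,0],(r-K[1,2])/K[1,1],np.ones(r.shape)],-1)*d[...,None]
    return im,d,p@P[:3,:3].T+P[:3,3]
E
python3 - <<'E'
from meas import *
for cam in("top","scene"):
    im,d,X=cloud(cam)
    print(cam)
    # insert origin via rim
    for n in("bottle_mid","far_divider","near_divider","insert","jar_a","dosing_cup"):
        for o in bot.outline_of(cam,n)[:2]:
            if o["conf"]<.5: continue
            R=cv2.erode(o["region"].astype(np.uint8),np.ones((2,2)))>0 if n!="x" else 0
            q=X[R&(d>0)]
            print(n,"%.2f"%o["conf"],"med",np.median(q,0),"p3",np.percentile(q,3,0),"p97",np.percentile(q,97,0))
            if n=="insert":
                t=q[(q[:,2]>44)&(q[:,2]<56)][:,:2].astype(np.float32); print("  rim",len(t),cv2.minAreaRect(t))
            if "divider" in n:
                t=q[(q[:,2]>40)][:,:2].astype(np.float32); print("  rect",len(t),cv2.minAreaRect(t), np.polyfit(t[:,0]-500,t[:,1],1))
            if n=="bottle_mid":
                t=q[q[:,2]>25];print("  line",np.polyfit(t[:,0]-500,t[:,1],1),cv2.minAreaRect(q[:,:2].astype(np.float32)),"top",q[:,2].max())
# insert outer edge by color in top view at rim
for n in("insert","bottle_mid","near_divider"):
  for cam in("top","scene"):
    im,d=bot.read_camera(cam)
    for o in bot.place_of(cam,n)[:2]:
        if o["conf"]>.5: print(n,cam,onz(cam,o["point"][0]*400,o["point"][1]*640,{"insert":0,"bottle_mid":30,"near_divider":0}[n]))
E
```

```text
top
bottle_mid 0.73 med [543.5 -24.8  49.1] p3 [489.4 -50.7  31.3] p97 [615.8  -2.2  55.9]
  line [  0.1 -30. ] ((556.5530395507812, -25.231952667236328), (137.54098510742188, 51.164608001708984), 4.860833644866943) top 59.730634759015516
bottle_mid 0.69 med [406.2  76.4   4.8] p3 [378.3  49.6  -0.2] p97 [432.4 100.2  48.6]
  line [-0.  77.1] ((404.8334045410156, 73.60897827148438), (59.70842361450195, 57.48891830444336), 6.474908828735352) top 53.04311108636716
far_divider 0.69 med [556.4 124.2  51.6] p3 [456.2 109.9  11. ] p97 [654.1 140.9  55.8]
  rect 366 ((555.5787963867188, 125.32597351074219), (203.18370056152344, 25.377086639404297), 4.989029884338379) [  0.1 120.4]
far_divider 0.68 med [577.6 197.6  54.1] p3 [567.  187.2  16.9] p97 [591.8 210.9  58.4]
  rect 104 ((579.6021118164062, 199.75616455078125), (24.89900016784668, 25.742231369018555), 87.58882141113281) [  0.  197.2]
near_divider 0.84 med [ 570.8 -147.3   51.9] p3 [ 477.5 -164.2   16.1] p97 [ 676.1 -132.1   55.4]
  rect 398 ((577.9801025390625, -148.29754638671875), (202.8755340576172, 27.485984802246094), 4.717329025268555) [   0.1 -153.7]
near_divider 0.50 med [721.6  13.2  26.3] p3 [704.3 -56.6   3.7] p97 [742.9  81.5  30.3]Traceback (most recent call last):
  File "<stdin>", line 15, in <module>
    raise TypeError("expected non-empty vector for x")
TypeError: expected non-empty vector for x
```

Run:
```python
from meas import *
from scipy.spatial.transform import Rotation as Ro
for n,z in(("insert",0),("bottle_mid",30),("near_divider",0),("jar_a",0)):
  for cam in("top","scene"):
    im,d=bot.read_camera(cam)
    for o in bot.place_of(cam,n)[:2]:
        if o["conf"]>.4: print(n,cam,"%.2f"%o["conf"],onz(cam,o["point"][0]*400,o["point"][1]*640,z))
im,d,X=cloud("scene")
for n in("bottle_mid","far_divider","near_divider"):
    for o in bot.outline_of("scene",n)[:2]:
        if o["conf"]<.5: continue
        q=X[o["region"]&(d>0)];t=q[q[:,2]>44][:,:2].astype(np.float32)
        if len(t)>20: print(n,"%.2f"%o["conf"],np.median(q,0),cv2.minAreaRect(t))
im,d,X=cloud("top")
# insert rim, from depth: ends in y
m=(X[...,2]>44)&(X[...,2]<58)&(X[...,0]>420)&(X[...,0]<690)&(X[...,1]>-260)&(X[...,1]<260)
t=X[m][:,:2].astype(np.float32);print(len(t),cv2.minAreaRect(t))
s=bot.read_state();q=s["tcp_rot"];R=Ro.from_quat([q[1],q[2],q[3],q[0]]).as_matrix();print(np.round(R,4),np.round(q,4),s["force"],s["time"])
```

```text
insert scene 0.82 [572.9  -6.    0. ]
bottle_mid top 0.79 [543.1 -32.4  30. ]
bottle_mid top 0.61 [ 341.5 -154.7   30. ]
bottle_mid scene 0.71 [546.9 -31.7  30. ]
bottle_mid scene 0.56 [ 349.8 -177.5   30. ]
near_divider top 0.72 [ 572.5 -150.8    0. ]
near_divider top 0.42 [570.3   6.    0. ]
near_divider scene 0.92 [ 591.  -141.2    0. ]
jar_a top 0.78 [588.5 198.8   0. ]
jar_a scene 0.87 [580.4 197.2   0. ]
jar_a scene 0.73 [506.4 201.6   0. ]
bottle_mid 0.83 [ 362.5 -159.3   36.5] ((347.8113098144531, -162.2552490234375), (32.35976791381836, 102.66522979736328), 57.12086486816406)
bottle_mid 0.73 [574.2 -25.6  46.2] ((556.169921875, -24.548154830932617), (147.25994873046875, 41.26150131225586), 6.0947442054748535)
far_divider 0.86 [576.9 125.   47.7] ((561.6557006835938, 125.74903106689453), (207.79830932617188, 28.40433120727539), 4.594991683959961)
near_divider 0.84 [ 620.9 -145.8   51.5] ((583.3907470703125, -148.531982421875), (208.62017822265625, 29.940284729003906), 5.462686538696289)
3117 ((548.702392578125, -1.3734893798828125), (244.44435119628906, 461.3108825683594), 5.02233362197876)
[[ 0.9  0.4  0. ]
 [ 0.4 -0.9  0. ]
 [ 0.  -0.  -1. ]] [-0.   1.   0.2  0. ] [-0.4 -0.   0.5] 2.05
```

```bash
cat > go.py <<'E'
from h import *
from scipy.spatial.transform import Rotation as Ro
A=np.radians(4.85);u=np.array([-np.sin(A),np.cos(A),0]);v=np.array([np.cos(A),np.sin(A),0])
def show(T):
    s=bot.read_state();q=s["tcp_rot"];R=Ro.from_quat([q[1],q[2],q[3],q[0]]).as_matrix();p=s["eef_pos"]
    Rt=np.array([u,v,[0,0,-1.]]).T   # tool x=u, y=v, z down
    print("t",s["time"],"pos",np.round(p,1),"F",np.round(s["force"],2),"Fu %.2f"%(s["force"]@u),"tau",np.round(s["wrist_torque"],2))
    print("shift mm",np.round(R.T@(np.array(T)-p),1),"turn deg",np.round(np.degrees(Ro.from_matrix(R.T@Rt).as_rotvec()),2))
E
python3 -c "
from go import *
show([546,-88,180])"
```

```text
t 2.05 pos [ 272.7 -617.5  231.3] F [-0.4  -0.05  0.53] Fu -0.01 tau [-0.01  0.05  0.02]
shift mm [ 463.9 -374.    51.3] turn deg [  0.    -0.   -71.03]
```

```bash
python3 -m creep '[[0.045,[0.05,-0.04,0.005],[0,0,-8]],[0.045,[0.1,-0.08,0.01],[0,0,-16]],[0.045,[0.15,-0.12,0.015],[0,0,-24]],[0.045,[0.2,-0.16,0.02],[0,0,-32]],[0.045,[0.25,-0.2,0.025],[0,0,-40]],[0.045,[0.3,-0.24,0.03],[0,0,-48]],[0.045,[0.35,-0.28,0.035],[0,0,-56]],[0.045,[0.4,-0.32,0.04],[0,0,-64]],[0.045,[0.464,-0.374,0.051],[0,0,-71]],[0.045,[0.464,-0.374,0.051],[0,0,-71]]]'; python3 -c "
from go import *
show([546,-88,17])"
```

```text
time: 3.3
eef_pos: [546.9, -85.1, 180.2]
tcp_rot: [0.0, 0.676, 0.737, 0.0]
force: [-0.4, 0.5, -0.1]
grip_width: 44.8
gripper_force: 0.0
t 3.3 pos [546.9 -85.1 180.2] F [-0.4   0.51 -0.08] Fu 0.54 tau [ 0.01 -0.03  0.02]
shift mm [ -2.8  -1.2 163.2] turn deg [ 0.03 -0.02  0.16]
```

```bash
python3 -m creep '[[0.045,[-0.001,0,0.05],[0,0,0]],[0.045,[-0.002,0,0.1],[0,0,0]],[0.045,[-0.003,0,0.13],[0,0,0]],[0.045,[-0.003,0,0.15],[0,0,0]],[0.045,[-0.003,0,0.163],[0,0,0]],[0.045,[-0.003,0,0.163],[0,0,0]]]'
python3 - <<'E'
from go import *
show([546,-88,17])
im,d=bot.read_camera("scene");cv2.imwrite("pics/s1.png",cv2.resize(im[130:290,200:440],None,fx=3,fy=3,interpolation=cv2.INTER_CUBIC))
E
```

```text
time: 4.05
eef_pos: [545.7, -90.8, 16.6]
tcp_rot: [-0.001, 0.677, 0.736, -0.0]
force: [1.3, -0.4, 0.1]
grip_width: 44.8
gripper_force: 0.0
t 4.05 pos [545.7 -90.8  16.6] F [ 1.32 -0.42  0.13] Fu -0.53 tau [-0.    0.01 -0.04]
shift mm [ 2.8  0.6 -0.4] turn deg [-0.09 -0.03 -0.03]
```

View pics/s1.png

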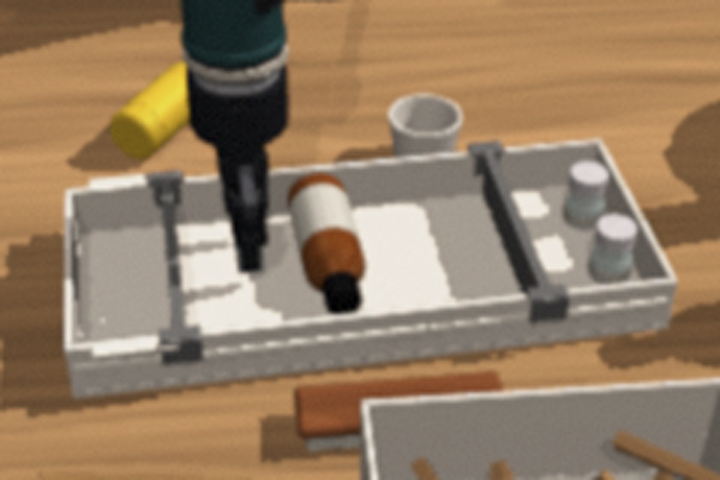

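The open fingertips are down between the near divider (crop col 175) and the bottle (col 325), and they touch nothing. I start rolling slowly.

```bash
python3 -m creep '[[0.045,[0.004,0,0],[0,0,0]],[0.045,[0.008,0,0],[0,0,0]],[0.045,[0.012,0,0],[0,0,0]],[0.045,[0.016,0,0],[0,0,0]],[0.045,[0.019,0,0],[0,0,0]],[0.045,[0.022,0,0],[0,0,0]],[0.045,[0.025,0,0],[0,0,0]],[0.045,[0.028,0,0],[0,0,0]],[0.045,[0.031,0,0],[0,0,0]],[0.045,[0.034,0,0],[0,0,0]]]'
python3 -m creep '[[0.045,[0.003,0,0],[0,0,0]],[0.045,[0.006,0,0],[0,0,0]],[0.045,[0.009,0,0],[0,0,0]],[0.045,[0.012,0,0],[0,0,0]],[0.045,[0.015,0,0],[0,0,0]],[0.045,[0.018,0,0],[0,0,0]],[0.045,[0.021,0,0],[0,0,0]],[0.045,[0.024,0,0],[0,0,0]],[0.045,[0.027,0,0],[0,0,0]],[0.045,[0.030,0,0],[0,0,0]]]'
python3 - <<'E'
from go import *
show([541,-27,17])
im,d=bot.read_camera("top");p=bot.outline_of("top","bottle_mid")
for o in p: print(o["conf"],np.array(o["point"])*[400,640])
cv2.imwrite("pics/t1.png",cv2.resize(im[140:260,210:420],None,fx=3,fy=3,interpolation=cv2.INTER_CUBIC))
E
```

```text
time: 5.35
eef_pos: [543.4, -56.9, 17.3]
tcp_rot: [0.0, 0.677, 0.736, 0.0]
force: [0.8, 0.6, 0.7]
grip_width: 44.7
gripper_force: 0.0
time: 6.6
eef_pos: [540.9, -27.0, 17.3]
tcp_rot: [0.0, 0.677, 0.736, 0.0]
force: [-0.1, 0.4, 0.1]
grip_width: 45.2
gripper_force: 0.0
t 6.6 pos [540.9 -27.   17.3] F [-0.15  0.43  0.11] Fu 0.45 tau [0.03 0.02 0.  ]
shift mm [-0.   0.1  0.3] turn deg [ 0.   -0.   -0.03]
0.72 [202.6 305.6]
0.61 [300.12 369.28]
```

View pics/t1.png

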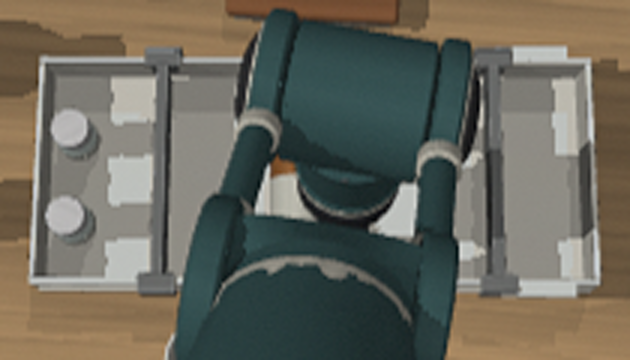

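The arm hides most of the bottle; a piece of it shows just ahead of the fingers (crop row 165, col 285), with the far divider at col 160. About 86 mm are left to go, so I keep rolling.

```bash
for i in 1 2; do python3 -m creep '[[0.045,[0.003,0,0],[0,0,0]],[0.045,[0.006,0,0],[0,0,0]],[0.045,[0.009,0,0],[0,0,0]],[0.045,[0.012,0,0],[0,0,0]],[0.045,[0.015,0,0],[0,0,0]],[0.045,[0.018,0,0],[0,0,0]],[0.045,[0.021,0,0],[0,0,0]],[0.045,[0.024,0,0],[0,0,0]],[0.045,[0.027,0,0],[0,0,0]],[0.045,[0.030,0,0],[0,0,0]]]';done
python3 -m creep '[[0.045,[0.002,0,0],[0,0,0]],[0.045,[0.004,0,0],[0,0,0]],[0.045,[0.006,0,0],[0,0,0]],[0.045,[0.008,0,0],[0,0,0]],[0.045,[0.010,0,0],[0,0,0]],[0.045,[0.011,0,0],[0,0,0]],[0.045,[0.012,0,0],[0,0,0]],[0.045,[0.013,0,0],[0,0,0]],[0.045,[0.014,0,0],[0,0,0]],[0.045,[0.015,0,0],[0,0,0]]]'
python3 - <<'E'
from go import *
show([557+64*.0846,125.5-64*.9964,17])
im,d=bot.read_camera("scene")
cv2.imwrite("pics/s2.png",cv2.resize(im[130:290,200:440],None,fx=3,fy=3,interpolation=cv2.INTER_CUBIC))
E
```

```text
time: 7.95
eef_pos: [538.4, 3.0, 17.3]
tcp_rot: [0.0, 0.677, 0.736, 0.0]
force: [0.4, 0.9, 0.4]
grip_width: 45.0
gripper_force: 0.0
time: 9.2
eef_pos: [535.9, 32.8, 17.3]
tcp_rot: [0.0, 0.677, 0.736, 0.0]
force: [0.8, -0.7, 0.4]
grip_width: 45.2
gripper_force: 0.0
time: 10.45
eef_pos: [534.6, 47.6, 17.3]
tcp_rot: [-0.0, 0.677, 0.736, -0.0]
force: [-0.1, 0.1, -0.8]
grip_width: 44.6
gripper_force: 0.0
t 10.45 pos [534.6  47.6  17.3] F [-0.15  0.07 -0.77] Fu 0.08 tau [-0.02 -0.01 -0.01]
shift mm [11.7 28.9  0.3] turn deg [-0.   -0.   -0.03]
```

View pics/s2.png

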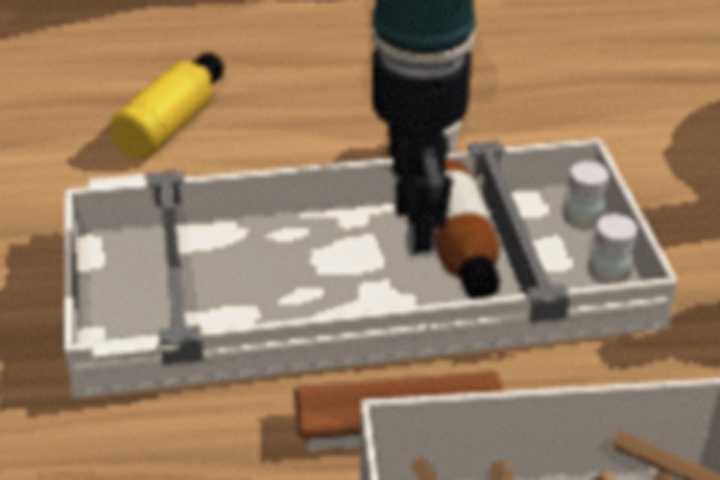

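The bottle (crop col 470) now lies right beside the far divider (col 515), with about 10 mm to go. I creep forward by feel.

```bash
f(){ python3 -c "
from go import *
s=bot.read_state();print('Fu %.2f'%(s['force']@u), s['eef_pos'][1])"; }
python3 -m creep '[[0.045,[0.001,0,0],[0,0,0]],[0.045,[0.002,0,0],[0,0,0]],[0.045,[0.003,0,0],[0,0,0]],[0.045,[0.004,0,0],[0,0,0]],[0.045,[0.005,0,0],[0,0,0]]]'|sed -n 1,2p;f
python3 -m creep '[[0.045,[0.0005,0,0],[0,0,0]],[0.045,[0.001,0,0],[0,0,0]],[0.045,[0.0015,0,0],[0,0,0]],[0.045,[0.002,0,0],[0,0,0]]]'|sed -n 1,2p;f
```

```text
time: 11.12
eef_pos: [534.2, 52.7, 17.3]
Fu 0.56 52.65045705609466
time: 11.62
eef_pos: [534.0, 54.6, 17.3]
Fu -1.21 54.57814998114854
```

```bash
cat > f.py <<'E'
from go import *
s=bot.read_state();print('t',s['time'],'Fu %.2f'%(s['force']@u), np.round(s['eef_pos'],2),np.round(s['wrist_torque'],2))
E
python3 -m creep '[[0.045,[0.0005,0,0],[0,0,0]],[0.045,[0.001,0,0],[0,0,0]]]'>/dev/null;python3 f.py
python3 -m creep '[[0.045,[0.0,0,0],[0,0,0]]]' >/dev/null;python3 f.py
```

```text
t 11.875 Fu -0.49 [533.94  55.58  17.28] [0.03 0.03 0.04]
t 12.0 Fu -0.20 [533.93  55.61  17.26] [-0.02 -0.03 -0.02]
```

```bash
for i in 1 2 3; do python3 -m creep '[[0.045,[0.0005,0,0],[0,0,0]],[0.045,[0.001,0,0],[0,0,0]]]'>/dev/null;python3 f.py; done
```

```text
t 12.25 Fu 0.22 [533.87  56.57  17.29] [0.02 0.   0.  ]
t 12.5 Fu 0.21 [533.76  57.59  17.28] [0.01 0.04 0.02]
t 12.75 Fu -0.51 [533.68  58.59  17.28] [ 0.    0.01 -0.01]
```

```bash
for i in 1 2 3; do python3 -m creep '[[0.045,[0.0005,0,0],[0,0,0]],[0.045,[0.0005,0,0],[0,0,0]]]'>/dev/null;python3 f.py; done
```

```text
t 13.0 Fu 0.09 [533.62  59.08  17.26] [ 0.02  0.04 -0.04]
t 13.25 Fu -0.09 [533.58  59.52  17.3 ] [-0.09  0.06 -0.07]
t 13.5 Fu -3.17 [533.55  59.76  17.31] [-0.37 -0.01 -0.02]
```

```bash
for i in 1 2 3; do python3 -m creep '[[0.045,[0,0,0],[0,0,0]],[0.045,[0,0,0],[0,0,0]],[0.045,[0,0,0],[0,0,0]]]'>/dev/null;python3 f.py; done
```

```text
t 13.875 Fu -4.53 [533.53  59.81  17.29] [-0.56  0.06 -0.06]
t 14.25 Fu -4.90 [533.51  59.84  17.29] [-0.8   0.03 -0.07]
t 14.625 Fu -5.15 [533.53  59.87  17.31] [-0.79  0.08 -0.09]
```

There is steady contact at about 5 N, well below the 22 N slip. I ease off backwards, lift clear and wait.

```bash
python3 -m creep '[[0.045,[-0.0005,0,0],[0,0,0]],[0.045,[-0.001,0,0],[0,0,0]],[0.045,[-0.002,0,0],[0,0,0]],[0.045,[-0.006,0,0],[0,0,0]],[0.045,[-0.015,0,0],[0,0,0]],[0.045,[-0.03,0,0],[0,0,0]],[0.045,[-0.04,0,-0.02],[0,0,0]],[0.045,[-0.05,0,-0.06],[0,0,0]],[0.045,[-0.08,0,-0.1],[0,0,0]],[0.045,[-0.12,0,-0.1],[0,0,0]]]'
python3 -m creep '[[0.045,[-0.04,0,0],[0,0,0]],[0.045,[-0.08,0,0],[0,0,0]],[0.045,[-0.12,0,0],[0,0,0]],[0.045,[-0.12,0,0],[0,0,0]],[0.045,[-0.12,0,0],[0,0,0]],[0.045,[-0.12,0,0],[0,0,0]],[0.045,[-0.12,0,0],[0,0,0]]]'
python3 - <<'E'
from meas import *
from go import show,u,v
B=np.array([579,-148,0])
show(B-u*38+[0,0,17])
im,d,X=cloud("top")
for n in("bottle_mid","far_divider","near_divider"):
    for o in bot.outline_of("top",n)[:2]:
        if o["conf"]<.5: continue
        q=X[o["region"]&(d>0)];t=q[q[:,2]>40][:,:2].astype(np.float32)
        if len(t)>20: print(n,"%.2f"%o["conf"],np.median(q,0),cv2.minAreaRect(t))
cv2.imwrite("pics/t2.png",cv2.resize(im[140:260,210:420],None,fx=3,fy=3,interpolation=cv2.INTER_CUBIC))
E
```

```text
time: 15.88
eef_pos: [547.0, -61.3, 121.9]
tcp_rot: [0.004, 0.676, 0.737, 0.002]
force: [0.2, 0.4, 0.4]
grip_width: 44.9
gripper_force: 0.0
time: 16.75
eef_pos: [553.6, -178.2, 117.2]
tcp_rot: [-0.0, 0.676, 0.737, -0.0]
force: [0.0, -0.4, -0.3]
grip_width: 44.9
gripper_force: 0.0
t 16.75 pos [ 553.6 -178.2  117.2] F [ 0.  -0.4 -0.3] Fu -0.38 tau [ 0. -0.  0.]
shift mm [-10.1  27.9 100.2] turn deg [-0.  -0.   0.1]
bottle_mid 0.66 [536.3  95.2  48.8] ((545.92529296875, 96.80622863769531), (138.22787475585938, 46.709434509277344), 4.9432454109191895)
far_divider 0.94 [558.6 126.   51.9] ((556.9993896484375, 125.74990844726562), (205.62387084960938, 30.178783416748047), 5.018138885498047)
```

View pics/t2.png

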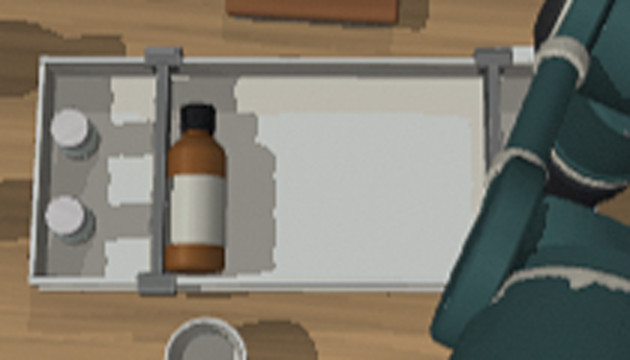

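The bottle rests against the far divider (crop col 195 against 162), and the far divider has not moved. Next I go down behind the near divider.

```bash
python3 -m creep '[[0.045,[-0.01,0.028,0],[0,0,0]],[0.045,[-0.01,0.028,0],[0,0,0]],[0.045,[-0.01,0.028,0],[0,0,0]],[0.045,[-0.01,0.028,0.03],[0,0,0]],[0.045,[-0.01,0.028,0.06],[0,0,0]],[0.045,[-0.01,0.028,0.085],[0,0,0]],[0.045,[-0.01,0.028,0.095],[0,0,0]],[0.045,[-0.01,0.028,0.095],[0,0,0]]]'
python3 - <<'E'
from go import *
show(np.array([579,-148,17])-u*14)
im,d=bot.read_camera("scene")
cv2.imwrite("pics/s3.png",cv2.resize(im[130:290,200:440],None,fx=3,fy=3,interpolation=cv2.INTER_CUBIC))
E
```

```text
time: 17.95
eef_pos: [581.5, -186.4, 21.7]
tcp_rot: [-0.001, 0.677, 0.736, -0.0]
force: [0.8, 0.7, 0.7]
grip_width: 45.0
gripper_force: 0.0
t 17.95 pos [ 581.5 -186.4   21.7] F [0.81 0.71 0.68] Fu 0.64 tau [ 0.04 -0.   -0.01]
shift mm [24.5  0.8  4.7] turn deg [-0.1  -0.05 -0.03]
```

View pics/s3.png

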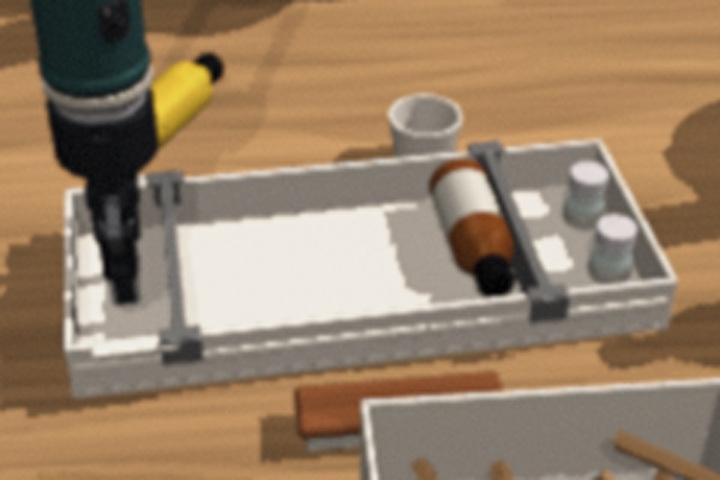

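The fingertips (crop col 120) are behind the near divider (col 170), and the bottle stays at the far one. I push the divider: about 243 mm of travel.

```bash
python3 -m creep '[[0.045,[0.004,0,0],[0,0,0]],[0.045,[0.008,0,0],[0,0,0]],[0.045,[0.012,0,0],[0,0,0]],[0.045,[0.015,0,0],[0,0,0]],[0.045,[0.018,0,0],[0,0,0]],[0.045,[0.021,0,0],[0,0,0]],[0.045,[0.024,0,0],[0,0,0]],[0.045,[0.027,0,0],[0,0,0]],[0.045,[0.030,0,0],[0,0,0]],[0.045,[0.034,0,0],[0,0,0]]]' >/dev/null;python3 f.py
python3 -m creep '[[0.045,[0.006,0,0],[0,0,0]],[0.045,[0.012,0,0],[0,0,0]],[0.045,[0.018,0,0],[0,0,0]],[0.045,[0.024,0,0],[0,0,0]],[0.045,[0.030,0,0],[0,0,0]],[0.045,[0.036,0,0],[0,0,0]],[0.045,[0.042,0,0],[0,0,0]],[0.045,[0.048,0,0],[0,0,0]],[0.045,[0.054,0,0],[0,0,0]],[0.045,[0.060,0,0],[0,0,0]]]' >/dev/null;python3 f.py
```

```text
t 19.25 Fu -2.95 [ 579.63 -153.01   22.26] [-0.49  0.02 -0.07]
t 20.5 Fu -2.50 [574.66 -92.68  22.36] [-0.37 -0.16 -0.12]
```

```bash
for i in 1 2; do python3 -m creep '[[0.045,[0.006,0,0],[0,0,0]],[0.045,[0.012,0,0],[0,0,0]],[0.045,[0.018,0,0],[0,0,0]],[0.045,[0.024,0,0],[0,0,0]],[0.045,[0.030,0,0],[0,0,0]],[0.045,[0.036,0,0],[0,0,0]],[0.045,[0.042,0,0],[0,0,0]],[0.045,[0.048,0,0],[0,0,0]],[0.045,[0.054,0,0],[0,0,0]],[0.045,[0.060,0,0],[0,0,0]]]' >/dev/null;python3 f.py;done
python3 -m creep '[[0.045,[0.003,0,0],[0,0,0]],[0.045,[0.006,0,0],[0,0,0]],[0.045,[0.009,0,0],[0,0,0]],[0.045,[0.012,0,0],[0,0,0]],[0.045,[0.014,0,0],[0,0,0]],[0.045,[0.016,0,0],[0,0,0]],[0.045,[0.017,0,0],[0,0,0]],[0.045,[0.018,0,0],[0,0,0]],[0.045,[0.019,0,0],[0,0,0]],[0.045,[0.020,0,0],[0,0,0]]]' >/dev/null;python3 f.py
```

```text
t 21.75 Fu -3.17 [569.64 -32.88  22.4 ] [-0.43 -0.33 -0.1 ]
t 23.0 Fu -2.98 [564.4   26.92  22.27] [-0.43 -0.26 -0.12]
t 24.25 Fu -1.67 [562.7   46.49  22.23] [-0.38 -0.14 -0.06]
```

```bash
python3 -m creep '[[0.045,[0.001,0,0],[0,0,0]],[0.045,[0.002,0,0],[0,0,0]],[0.045,[0.003,0,0],[0,0,0]],[0.045,[0.004,0,0],[0,0,0]],[0.045,[0.005,0,0],[0,0,0]],[0.045,[0.006,0,0],[0,0,0]]]' >/dev/null;python3 f.py
for i in 1 2 3; do python3 -m creep '[[0.045,[0.0005,0,0],[0,0,0]],[0.045,[0.001,0,0],[0,0,0]]]'>/dev/null;python3 f.py; done
```

```text
t 25.0 Fu -2.57 [562.24  52.49  22.26] [-0.32 -0.22 -0.11]
t 25.25 Fu -2.77 [562.12  53.47  22.21] [-0.39 -0.19 -0.1 ]
t 25.5 Fu -2.12 [562.05  54.46  22.23] [-0.37 -0.22 -0.08]
t 25.75 Fu -2.41 [562.01  55.46  22.25] [-0.42 -0.18 -0.09]
```

```bash
for i in 1 2 3; do python3 -m creep '[[0.045,[0.0004,0,0],[0,0,0]],[0.045,[0.0004,0,0],[0,0,0]]]'>/dev/null;python3 f.py; done
```

```text
t 26.0 Fu -2.21 [561.93  55.85  22.22] [-0.36 -0.18 -0.04]
t 26.25 Fu -3.82 [561.94  55.99  22.23] [-0.58 -0.18 -0.08]
t 26.5 Fu -6.13 [561.91  56.06  22.25] [-0.82 -0.19 -0.1 ]
```

The divider now bears on the bottle. I hold briefly, back off and lift.

```bash
python3 -m creep '[[0.045,[0,0,0],[0,0,0]],[0.045,[0,0,0],[0,0,0]],[0.045,[0,0,0],[0,0,0]]]'>/dev/null;python3 f.py
python3 -m creep '[[0.045,[-0.0005,0,0],[0,0,0]],[0.045,[-0.001,0,0],[0,0,0]],[0.045,[-0.003,0,0],[0,0,0]],[0.045,[-0.01,0,0],[0,0,0]],[0.045,[-0.025,0,0],[0,0,0]],[0.045,[-0.04,0,-0.02],[0,0,0]],[0.045,[-0.06,0,-0.06],[0,0,0]],[0.045,[-0.09,0,-0.11],[0,0,0]],[0.045,[-0.13,0,-0.13],[0,0,0]],[0.045,[-0.18,0,-0.13],[0,0,0]]]'
python3 -m creep '[[0.045,[-0.05,0,0],[0,0,0]],[0.045,[-0.1,0,0],[0,0,0]],[0.045,[-0.1,0,0],[0,0,0]],[0.045,[-0.1,0,0],[0,0,0]]]'
python3 - <<'E'
from meas import *
from go import u
im,d,X=cloud("top")
for n in("bottle_mid","far_divider","near_divider"):
    for o in bot.outline_of("top",n)[:2]:
        if o["conf"]<.5: continue
        q=X[o["region"]&(d>0)];t=q[q[:,2]>40]
        if len(t)>20: r=cv2.minAreaRect(t[:,:2].astype(np.float32));print(n,"%.2f"%o["conf"],r,"u %.1f"%(np.array(r[0])@u[:2]))
cv2.imwrite("pics/t3.png",cv2.resize(im[140:260,210:420],None,fx=3,fy=3,interpolation=cv2.INTER_CUBIC))
E
```

```text
t 26.875 Fu -4.97 [561.95  56.07  22.28] [-0.8  -0.16 -0.18]
time: 28.12
eef_pos: [579.0, -124.8, 155.7]
tcp_rot: [0.003, 0.676, 0.736, 0.002]
force: [0.3, -0.4, -1.2]
grip_width: 45.2
gripper_force: 0.0
time: 28.62
eef_pos: [584.9, -222.8, 151.9]
tcp_rot: [-0.001, 0.677, 0.736, 0.0]
force: [-0.3, 0.1, -0.2]
grip_width: 45.0
gripper_force: 0.0
bottle_mid 0.79 ((545.7584228515625, 98.50546264648438), (138.65548706054688, 45.25658416748047), 5.2548980712890625) u 52.0
far_divider 0.82 ((556.552001953125, 126.57723999023438), (204.95913696289062, 27.83393096923828), 5.093955039978027) u 79.1
near_divider 0.77 ((561.444580078125, 71.19624328613281), (205.8794708251953, 29.064661026000977), 5.19264030456543) u 23.5
near_divider 0.61 ((618.90380859375, -379.55999755859375), (67.5715103149414, 68.19251251220703), 73.68951416015625) u -430.5
```

View pics/t3.png

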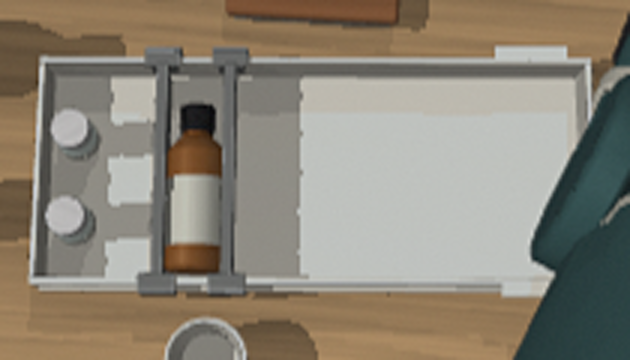

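The bottle (crop col 195) is snug between the dividers (cols 162 and 230). Their spacing is about 56 mm (bottle 50 + 6), and the far divider and jars are where they were. Handing in.

```bash
python3 -c "
from station import bot
print(bot.job_done())"
```

```text
the job is handed in; nothing more can be done
None
```

The job is handed in at about 29 s: the bottle was rolled to the far divider, held there at about 5 N, and stayed put with the hand away; the near divider now bears lightly on it, and the far divider showed no shift in the camera measurements.

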